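# Load a probe-station chuck and hold its vacuum valve pressed

### The job

Lay the white sample carrier with the gold package flat in the rectangular pocket of the probe-station chuck, flush with its rim, and let go of it. Then pick up the loose black knob, turn it so that its D-shaped bore matches the D-shaft of the grey vacuum valve, push it fully home on the shaft without forcing it, and press it all the way down against the valve's spring: finish while your gripper is still on the knob holding it down, because the vacuum only holds the carrier while the valve is pressed. Leave the two probe positioners, the jar and the screwdriver where they are.

Things in the scene. Friction and masses are not known exactly. Their poses are not given: they have to be found in the camera images.
- carrier: Loose sample carrier, about 90 g: white flat base plate 70 (its x) x 50 (its y) x 6 mm, with a gold block 40 (x) x 30 (y) x 16 mm centred on top (a black patch on it); 22 mm high in all. Grip the gold block across its y (30 mm). Origin: centre of the underside. Either way round fits the pocket.
- chuck: Fixed chuck: black foot 140 x 120 x 12 mm with a silvery metal block 130 (its x) x 110 (its y) mm on it, top at 30 mm, with a black-floored rectangular pocket in the middle of the top. Origin: centre of the underside, on the table. It stands somewhere else and at another yaw each time.
- pocket (a point): Centre of the pocket's floor, 24 mm above the table. The pocket is 74 (its x) x 54 (its y) x 6 mm deep, axes as the chuck's; the carrier's base goes in with 2 mm to spare on each side and then lies flush with the block's top.
- knob: Loose black knob, about 60 g, standing bore down, 50 mm high: round skirt 50 mm in diameter, 24 mm high, topped by a bar grip 40 (its x) x 14 (its y) x 26 mm, from 24 to 50 mm above the underside; grip the bar across its y. A yellow line along the +x half of the bar top and down its +x end and skirt marks the side of the bore's flat. Origin: centre of the underside.
- bore_end (a point): Inner end (ceiling) of the knob's bore, on its axis, 18 mm above the underside; axes as the knob's. The bore opens in the underside, is 18 mm deep and D-shaped: 26.8 mm in diameter, cut by a flat wall 4.4 mm from the axis on the +x side.
- knob_mark (a point): A point of the knob 20 mm from its axis on the yellow-line (+x) side, 18 mm above its underside.
- valve: Fixed vacuum valve: grey housing 85 x 85 x 30 mm, with a steel D-shaft standing up from its middle, 24 mm in diameter, with a flat 3 mm from the axis on the valve's +x side; a yellow tick on the housing's top lies on that side. With the knob on, the yellow line and the tick point the same way (about 10 degrees of play). Origin: centre of the underside, on the table.
- shaft_top (a point): Centre of the D-shaft's circle at its top end, 60 mm above the table when not pressed (30 mm above the housing); it moves with the shaft; axes as the valve's, +x is the side of the flat. The knob is home when its bore's end rests on the shaft's top (skirt 12 mm above the housing); a knob that is turned wrongly stops 18 mm higher.
- spindle (a joint): How far the D-shaft is pressed down, 0 (up) to 0.010 m (stop). A spring returns it: it begins to move at about 4 N and takes about 11 N at the stop. The shaft does not turn. Do not press with more than about 30 N: the parts jam if the knob is forced on crooked.
- positioner_left: Bystander: black and silver probe positioner with a yellow top, 60 x 50 x 56 mm, loose, 0.6 kg; origin at the centre of the underside.
- positioner_right: Bystander: as positioner_left, on the right.
- jar: Bystander: amber jar with a white cap, 40 mm in diameter, 50 mm high; origin at the centre of the underside.
- driver: Bystander: small screwdriver lying on the table, 130 mm long.
Not all that is in view belongs to the job. What is shaped like the knob but pink or red is not meant.

How it is judged:
On the way, in this order (a step that is already met when the one before it is completed fails the run):
1. the carrier lies flat and square in the chuck's pocket, let go of (horizontal distance between carrier and pocket below 0.004 m and z of carrier in the frame of pocket between -0.002 and 0.002 m and angle between the x axis of carrier and the x axis of pocket, either way round below 0.12 rad and angle between carrier's own z axis and vertical below 0.05 rad and contact force between the fingers and carrier below 0.1 N and linear speed of carrier below 0.02 m/s), for 0.2 s.
2. the knob is fully home on the D-shaft, flat to flat (horizontal distance between bore_end and shaft_top below 0.004 m and z of bore_end in the frame of shaft_top between -0.003 and 0.003 m and angle between the x axis of knob and the x axis of shaft_top, either way round below 0.45 rad and x of knob_mark in the frame of shaft_top above 0.01 m and angle between knob's own z axis and vertical below 0.12 rad), for 0.1 s.
At the end, for the whole second after the job is handed in: Carrier untouched in the pocket: 4 mm of centre, 2 mm of floor, square to 7 deg, flat to 3 deg. Knob on the D-shaft, flat to flat, bore end within 3 mm of shaft top, 4 mm of axis, upright to 7 deg; gripper on it (over 2 N), pressing the shaft (over 4 N) down more than 7.5 of 10 mm (all of step 2 and horizontal distance between carrier and pocket below 0.004 m and z of carrier in the frame of pocket between -0.002 and 0.002 m and angle between the x axis of carrier and the x axis of pocket, either way round below 0.12 rad and angle between carrier's own z axis and vertical below 0.05 rad and value of joint spindle above 0.0075 m and contact force between knob and valve above 4 N and contact force between the fingers and knob above 2 N and contact force between the fingers and carrier below 0.1 N); the arm keeps its last pose, push and grip.
It fails at once if the knob is forced (over 60 N between knob and valve) (contact force between knob and valve above 60 N).
It fails at once if a bystander (positioner, jar, screwdriver) is moved by more than 2 cm (distance of any of positioner_left, positioner_right, jar, driver from where it was at the start of the episode above 0.02 m).
It also fails if it takes over 59 s, if anything falls off the work surface, if the arm or the gripper's body presses on something with over 40 N, if the wrist force passes 120 N, or if a joint passes its speed limit or range.

### The arm

A 6-joint arm with a two-finger parallel gripper is mounted at the origin on the work surface. World frame = base frame: x ahead of the robot, y to its left, z up, the work surface at z = 0. Lengths are in m, angles in rad, forces in N, time in s.
With the tool pointing down it reaches from about 0.15 to 0.775 m from the base axis. Payload 6.1 kg.
Tool frame: the origin (TCP) lies midway between the tips of the shut fingers; the grasp point (between the pads) lies 19 mm behind it (robot.grasp_offset is the z of the grasp point in the tool frame, in m); z points along the fingers, y is the direction in which the jaws open and shut (so a half turn about z gives the same grasp; the last joint's range is limited). The gripper opens to 85 mm and grips with 20 to 120 N. Pads are 22 mm wide; open, the fingers measure 114 mm over their backs; the gripper's body (76 mm by 85 mm) begins 54 mm behind the grasp point. The pads swing forward as they close: fully open they stand 13 mm farther back than shut.
Start: joints at [-1.122, 0.126, -0.04, 1.405, 0, 1.571], TCP at [0.228, -0.473, 0.231] pointing down, gripper open.
Joint ranges: [-2.72, 2.72], [-0.95, 1.95], [-1.27, 1.35], [-1.78, 2.02], [-1.46, 1.47], [-3.14, 3.14]. Speed limits (rad/s): [2.39, 2.39, 3.01, 3.14, 3.14, 3.14].

### API

Orientations are given as a unit quaternion [w, x, y, z].
In Python, from plant import robot gives the robot as it stands.
- The arm moves only by the tool arm_command, never from a script. Its argument "rows" is one flat list of numbers, 6 for each row, row after row: the shift along the world's x, y, z in units of 0.15 m (1.0 is 0.15 m), then the turn, a rotation vector about the world's x, y, z in units of pi rad (1.0 is pi rad). In form: [tx, ty, tz, wx, wy, wz, tx, ty, tz, wx, wy, wz, ...]. A call has 1 to 20 rows; each row shifts and turns the pose as measured when the row begins; what a row does not reach is not made up. A row lasts 1/10 s, in which the tool goes at most 50 mm and 8.59 degrees, less where a joint would pass 70% of its speed; a pose out of reach is approached as far as the arm can. A call with a number of a shift or a turn outside -1 to 1 is refused whole. A call with a gripper value outside its range is refused whole. "claw" is the opening, from 0 (shut) to 1 (fully open), set as the call begins (left out, the last holds). The fingers move at their own pace and stop on an object; "newtons" is the grip in N (left out, the last holds). Time passes only in rows, so rows that do not move let the fingers close. It gives the time, the measured TCP pose, the force and the opening at its end, in the units of the state.
- robot.get_obs(): the state, without advancing time (a new reading comes with each control period).
- robot.snapshot(name): name is "side" or "top"; returns the picture (420x560x3 uint8, blue, green, red); there is no depth.
- robot.camera_info(name): a dict with "fx", "fy", "cx", "cy" (pixels), "position" and "rotation" of the camera in the world. Camera axes: x right, y down, z forward; pixel columns grow to the right and rows downward; lengths in m; the calibration is good to about 2 mm. A picture is of the moment at which its call begins. camera_info takes no time and is no camera call.
- robot.job_done(): hands the job in, once; it reports no verdict.
The state is a dict: "t": time; "qpos": joint angles; "joint_vel": joint speeds; "joint_efforts": joint torques, N m; "position": TCP position; "ee_rot": TCP orientation; "contact_force": force on the tool from outside, world axes, zero at the start; "wrist_torque": the same for the moment, N m; "opening": finger opening in m.
Only numpy, scipy, OpenCV 4.12 (cv2) and the standard library are available. Lean on these libraries where they do the work, as an engineer would, in place of code of your own. Each camera call takes 0.05 s, during which the arm holds its last target. There are 200 camera calls.

## Working session

There is one attempt and no reset: what is moved stays moved. The work goes in short steps, Python scripts to look and compute and a tool call to move; the robot and the scene stay as the last step left them, time stands still between calls to the robot, and variables do not carry over. Pictures are saved under pics/ and viewed, about 8 in all and at most 12, crops included, and the job is handed in when it is done.

Besides the shell and the picture viewer there is one more tool, called by a JSON object that holds its "fn" and its "kwargs". arm_command: Moves the arm, as the interface text tells. Its arguments: {"type":"object","properties":{"rows":{"type":"array","items":{"type":"number","minimum":-1,"maximum":1}},"claw":{"type":"number"},"newtons":{"type":"number"}},"required":["rows"]}

```bash
ls; mkdir -p pics; python3 - <<'E'
from plant import robot
import cv2
for n in("top","side"):
    cv2.imwrite(f"pics/{n}0.png",robot.snapshot(n)); print(n,robot.camera_info(n))
print(robot.get_obs(), robot.grasp_offset)
E
```

```text
pics
top {'fx': 385.6894152910924, 'fy': 385.6894152910924, 'cx': 282.18735136563595, 'cy': 211.96502189937405, 'position': array([0.44531794, 0.05773341, 1.12749051]), 'rotation': array([-0.02036913,  0.71324036, -0.69992686,  0.03123573])}
side {'fx': 384.6592089889866, 'fy': 384.6592089889866, 'cx': 278.8341692316035, 'cy': 212.57042902645438, 'position': array([ 0.44153004, -0.46999148,  0.75114101]), 'rotation': array([-0.32191807,  0.94161876, -0.09010466,  0.04005021])}
{'t': 0.1, 'qpos': array([-1.12197434e+00,  1.26296391e-01, -4.05085353e-02,  1.40542546e+00,
       -4.32127605e-05,  1.57076641e+00]), 'joint_vel': array([-0.00031225,  0.00162631,  0.00325593, -0.00071718, -0.00211527,
       -0.00051489]), 'joint_efforts': array([ 1.60021827e-03, -4.36902952e+01,  3.53606737e+01,  1.36014138e-02,
        3.56160797e-05,  3.09849213e-06]), 'position': array([ 0.22762217, -0.47266389,  0.23061788]), 'ee_rot': array([-6.94242886e-04,  9.74921766e-01,  2.22546704e-01, -1.80615904e-04]), 'contact_force': array([-0.38306405,  0.21482907, -0.41322756]), 'wrist_torque': array([-0.02967391,  0.04044368, -0.04166077]), 'opening': 0.08552811182100507} -0.0187
```

View pics/top0.png

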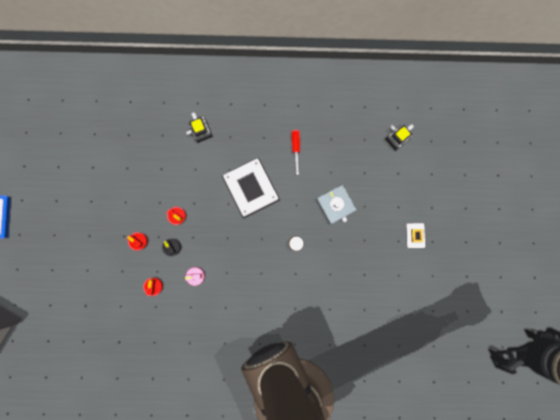

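View pics/side0.png

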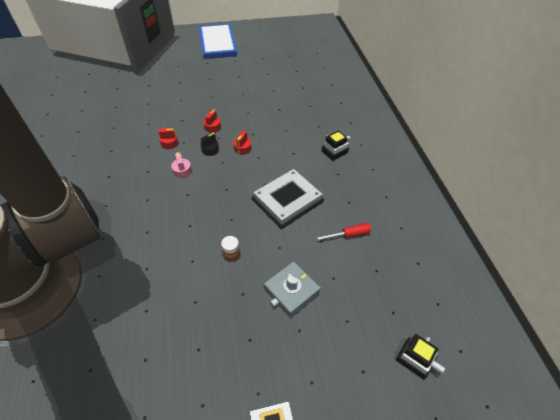

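```bash
cat > h.py <<'E'
import numpy as np, cv2
from plant import robot
from scipy.spatial.transform import Rotation as R
def cam(n):
    c=robot.camera_info(n); q=c["rotation"]
    return c,R.from_quat([q[1],q[2],q[3],q[0]]).as_matrix()
def ray(n,u,v,z):
    c,M=cam(n); d=M@[(u-c["cx"])/c["fx"],(v-c["cy"])/c["fy"],1]
    p=c["position"]; return p+d*(z-p[2])/d[2]
def proj(n,P):
    c,M=cam(n); q=(np.asarray(P)-c["position"])@M
    return np.stack([c["fx"]*q[...,0]/q[...,2]+c["cx"],c["fy"]*q[...,1]/q[...,2]+c["cy"]],-1)
def tile(im,u,v,s=6,w=400,h=300):
    x0,y0=int(u-w/s/2),int(v-h/s/2)
    t=cv2.warpAffine(im,np.float32([[s,0,-s*x0+s/2],[0,s,-s*y0+s/2]]),(w,h),flags=cv2.INTER_CUBIC)
    for k in range(0,w//s+1,10): cv2.putText(t,str(x0+k),(k*s,10),0,.35,(0,255,0)); cv2.line(t,(int((k+.5)*s),12),(int((k+.5)*s),18),(0,255,0))
    for k in range(0,h//s+1,10): cv2.putText(t,str(y0+k),(0,int((k+.5)*s)+4),0,.35,(0,255,0)); cv2.line(t,(24,int((k+.5)*s)),(30,int((k+.5)*s)),(0,255,0))
    return t
E
python3 - <<'E'
from h import *
a=cv2.imread("pics/top0.png");b=cv2.imread("pics/side0.png")
g=lambda L:np.vstack([np.hstack(L[:2]),np.hstack(L[2:])])
cv2.imwrite("pics/m1.png",g([tile(a,171,247,8),tile(a,250,188,4),tile(a,337,205,7),tile(a,416,236,8)]))
cv2.imwrite("pics/m2.png",g([tile(b,209,143,8),tile(b,288,197,4),tile(b,292,288,5),tile(b,271,400,6)]))
E
```

```text
(no output)
```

View pics/m1.png

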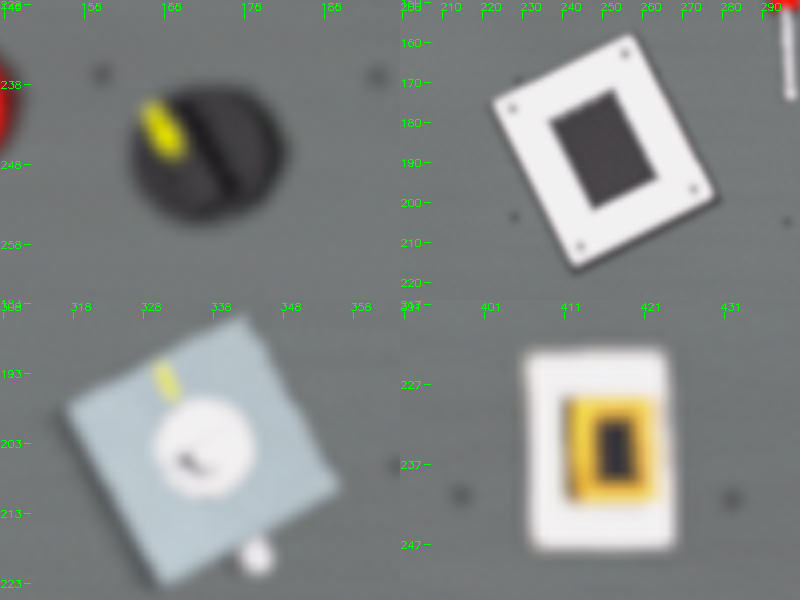

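View pics/m2.png

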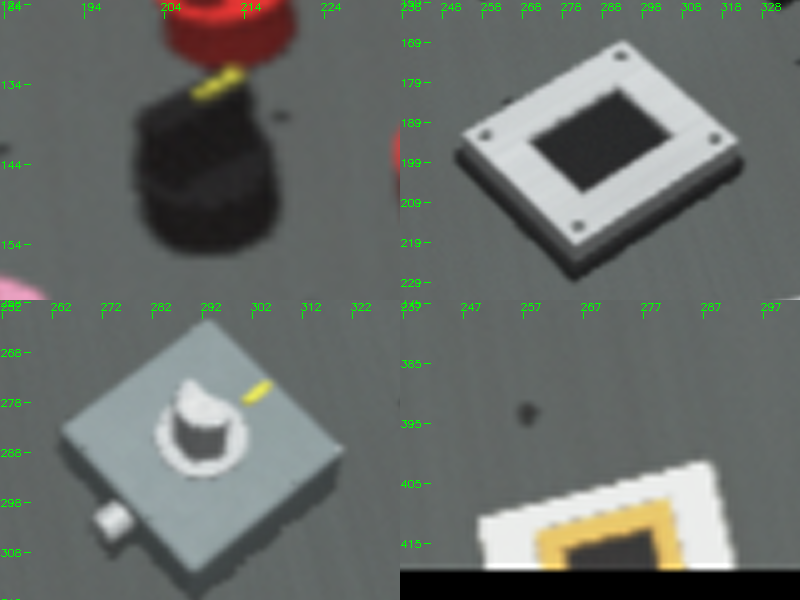

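```bash
cat > fit.py <<'E'
from h import *
from scipy.optimize import minimize
S=6
def up(im,u,v,r):
    x0,y0=int(u-r),int(v-r); n=2*r*S
    return cv2.warpAffine(im,np.float32([[S,0,-S*x0+(S-1)/2],[0,S,-S*y0+(S-1)/2]]),(n,n),flags=cv2.INTER_CUBIC,borderMode=cv2.BORDER_REPLICATE),(x0,y0)
def blob(m):
    m=cv2.morphologyEx(m.astype(np.uint8),cv2.MORPH_OPEN,np.ones((5,5)))
    c=cv2.findContours(m,cv2.RETR_EXTERNAL,cv2.CHAIN_APPROX_NONE)[0]
    o=np.zeros_like(m); cv2.drawContours(o,[max(c,key=cv2.contourArea)],-1,1,-1); return o
def box(a,b,z,z2=None):
    f=lambda z:[(x*a/2,y*b/2,z) for x in(-1,1) for y in(-1,1)]
    return np.array(f(z)+(f(z2) if z2 is not None else []))
t=np.linspace(0,2*np.pi,48)
cyl=lambda r,z1,z2:np.array([(r*np.cos(k),r*np.sin(k),z) for k in t for z in(z1,z2)])
def fit(parts,masks,x0):
    def cost(p,full=False):
        c,s=np.cos(p[2]),np.sin(p[2]); Rz=np.array([[c,-s,0],[s,c,0],[0,0,1]]); r=[]
        for n,m,o in masks:
            d=np.zeros_like(m)
            for P in parts:
                q=(proj(n,P@Rz.T+[p[0],p[1],0])-o)*S+(S-1)/2
                cv2.fillConvexPoly(d,cv2.convexHull(np.round(q*16).astype(np.int32)),1,shift=4)
            r.append((d&m).sum()/max(1,(d|m).sum()))
        return r if full else -sum(r)
    b=min((minimize(cost,[x0[0],x0[1],x0[2]+d],method="Nelder-Mead",options=dict(initial_simplex=np.array([x0[0],x0[1],x0[2]+d])+np.array([[0,0,0],[.008,0,0],[0,.008,0],[0,0,.2]]),xatol=1e-5,fatol=1e-5)) for d in(-.15,.1)),key=lambda r:r.fun)
    return b.x,cost(b.x,True)
E
cat > run.py <<'E'
from fit import *
I={n:cv2.imread(f"pics/{n}0.png") for n in("top","side")}
def mk(n,u,v,r,f):
    im,o=up(I[n],u,v,r); hsv=cv2.cvtColor(im,cv2.COLOR_BGR2HSV); return n,blob(f(im.astype(int),hsv)),o
br=lambda im,h:im.min(2)>155
blue=lambda im,h:((im[...,0]-im[...,2])>9)&(im[...,1]>125)
yel=lambda h:(h[...,0]>18)&(h[...,0]<35)&(h[...,1]>90)&(h[...,2]>80)
dark=lambda im,h:(im.max(2)<68)|yel(h)
wg=lambda im,h:(im.min(2)>165)|yel(h)
def yawof(n,a,b,z): d=ray(n,*b,z)-ray(n,*a,z); return np.arctan2(d[1],d[0])
jobs=dict(
 chuck=([box(.13,.11,.03)],[mk("top",250,188,40,br),mk("side",288,194,50,lambda i,h:i.min(2)>130)],ray("top",250,188,.03),yawof("top",(216+0,212),(224.5+0,0) ,.03) if 0 else yawof("top",(244,216),(224,174),.03)),
 pocket=([box(.074,.054,.03)],[mk("top",250,188,16,lambda i,h:i.max(2)<130)],ray("top",250,188,.03),yawof("top",(244,216),(224,174),.03)),
 valve=([box(.085,.085,.03)],[mk("top",337,205,24,blue),mk("side",292,288,35,lambda i,h:i[...,1]>128)],ray("top",336,205,.03),yawof("top",(337,205),(331,194),.03)),
 carrier=([box(.07,.05,.006)],[mk("top",416,236,16,wg)],ray("top",416,236,.006),yawof("top",(416,246),(416,226),.006)),
 knob=([cyl(.025,0,.024),box(.04,.014,.024,.05)],[mk("top",171,247,13,dark),mk("side",209,143,14,dark)],ray("top",172,248,.02),yawof("top",(171,247),(166,240),.05)))
for k,(P,M,c,y) in jobs.items():
    x,s=fit(P,M,[c[0],c[1],y]); print(k,x.round(4),np.degrees(x[2]).round(1),np.round(s,3))
    for m in M:
        x1,s1=fit(P,[m],x); print("   ",m[0],x1.round(4),np.round(s1,3))
for nm,a,z in(("jar",(296,243),.05),("drv1",(295,132),.01),("drv2",(297,174),.005),("posL",(199,127),.056),("posR",(402,134),.056)): print(nm,ray("top",*a,z).round(3))
for a in((176,216),(137,241),(153,287),(194,276)): print("dist",ray("top",*a,.03).round(3))
print("tick yaw",np.degrees(yawof("side",(292,283),(304,275.5),.03)))
E
python3 run.py
```

```text
chuck [0.5963 0.1348 0.4988] 28.6 [0.955 0.972]
    top [0.5967 0.1346 0.4903] [0.955]
    side [0.5964 0.1341 0.4905] [0.976]
pocket [0.5987 0.1344 0.471 ] 27.0 [0.841]
    top [0.5989 0.1337 0.4983] [0.84]
valve [ 0.5525 -0.1134  0.5073] 29.1 [0.76  0.944]
    top [ 0.5526 -0.1134  0.5148] [0.762]
    side [ 0.5527 -0.1133  0.5037] [0.946]
carrier [ 0.4672 -0.3491  0.0193] 1.1 [0.922]
    top [ 0.4673 -0.349   0.0441] [0.918]Traceback (most recent call last):
  File "run.py", line 18, in <module>
    x,s=fit(P,M,[c[0],c[1],y]); print(k,x.round(4),np.degrees(x[2]).round(1),np.round(s,3))
        ~~~^^^^^^^^^^^^^^^^^^^
  File "fit.py", line 26, in fit
    b=min((minimize(cost,[x0[0],x0[1],x0[2]+d],method="Nelder-Mead",options=dict(initial_simplex=np.array([x0[0],x0[1],x0[2]+d])+np.array([[0,0,0],[.008,0,0],[0,.008,0],[0,0,.2]]),xatol=1e-5,fatol=1e-5)) for d in(-.15,.1)),key=lambda r:r.fun)
  File "fit.py", line 26, in <genexpr>
    b=min((minimize(cost,[x0[0],x0[1],x0[2]+d],method="Nelder-Mead",options=dict(initial_simplex=np.array([x0[0],x0[1],x0[2]+d])+np.array([[0,0,0],[.008,0,0],[0,.008,0],[0,0,.2]]),xatol=1e-5,fatol=1e-5)) for d in(-.15,.1)),key=lambda r:r.fun)
           ~~~~~~~~^^^^^^^^^^^^^^^^^^^^^^^^^^^^^^^^^^^^^^^^^^^^^^^^^^^^^^^^^^^^^^^^^^^^^^^^^^^^^^^^^^^^^^^^^^^^^^^^^^^^^^^^^^^^^^^^^^^^^^^^^^^^^^^^^^^^^^^^^^^^^^^^^^^^^^^^^^^^^^^^^^^^^^^^^^^^^^^^^^^^^^^^
    res = _minimize_neldermead(fun, x0, args, callback, bounds=bounds,
                               **options)
    fxr = func(xr)
    fx = function(np.copy(x), *(wrapper_args + args))
  File "fit.py", line 22, in cost
    q=(proj(n,P@Rz.T+[p[0],p[1],0])-o)*S+(S-1)/2
       ~~~~^^^^^^^^^^^^^^^^^^^^^^^^
  File "h.py", line 11, in proj
    c,M=cam(n); q=(np.asarray(P)-c["position"])@M
        ~~~^^^
  File "h.py", line 5, in cam
    c=robot.camera_info(n); q=c["rotation"]
ValueError: time passes only in moves, steps and waits
```

```bash
sed -i 's/^def cam/from functools import lru_cache\n@lru_cache\ndef cam/' h.py
cat >> run.py <<'E'
for k in("carrier","pocket","chuck"):
    n,m,o=jobs[k][1][0]; z={"carrier":.006}.get(k,.03)
    c=cv2.findContours(m,0,cv2.CHAIN_APPROX_NONE)[0][0]; q=cv2.boxPoints(cv2.minAreaRect(c))
    W=np.array([ray(n,*((p-(S-1)/2)/S+o),z) for p in q])[:,:2]; e=np.diff(W[[0,1,2,3,0]],axis=0)
    print(k,W.mean(0).round(4),np.hypot(*e.T).round(4),np.degrees(np.arctan2(e[:,1],e[:,0])).round(1))
E
python3 run.py
```

```text
chuck [0.5963 0.1348 0.4988] 28.6 [0.955 0.972]
    top [0.5967 0.1346 0.4903] [0.955]
    side [0.5964 0.1341 0.4905] [0.976]
pocket [0.5987 0.1344 0.471 ] 27.0 [0.841]
    top [0.5989 0.1337 0.4983] [0.84]
valve [ 0.5525 -0.1134  0.5073] 29.1 [0.76  0.944]
    top [ 0.5526 -0.1134  0.5148] [0.762]
    side [ 0.5527 -0.1133  0.5037] [0.946]
carrier [ 0.4672 -0.3491  0.0193] 1.1 [0.922]
    top [ 0.4673 -0.349   0.0441] [0.918]
knob [0.4218 0.3572 0.6029] 34.5 [0.771 0.937]
    top [ 0.4228  0.3573 -0.1716] [0.774]
    side [0.4217 0.3571 0.6052] [0.937]
jar [0.438 0.002 0.05 ]
drv1 [0.765 0.008 0.01 ]
drv2 [ 0.64  -0.     0.005]
posL [0.76  0.281 0.056]
posR [ 0.753 -0.294  0.056]
dist [0.508 0.343 0.03 ]
dist [0.436 0.45  0.03 ]
dist [0.308 0.399 0.03 ]
dist [0.341 0.286 0.03 ]
tick yaw 23.388636327050946
carrier [ 0.4671 -0.3494] [0.0545 0.0739 0.0542 0.0738] [ -87.3 -178.9   92.6    1.3]
pocket [0.5963 0.1345] [0.0496 0.0697 0.0494 0.0696] [ -61.9 -152.4  117.9   27.8]
chuck [0.5971 0.1346] [0.1147 0.1351 0.1139 0.1345] [ -61.9 -152.5  117.8   27.9]
```

{"fn": "arm_command", "kwargs": {"rows": [0.228,0.118,-0.11,0,0,-0.0188,0.228,0.118,-0.11,0,0,-0.0188,0.228,0.118,-0.11,0,0,-0.0188,0.228,0.118,-0.11,0,0,-0.0188,0.228,0.118,-0.11,0,0,-0.0188,0.228,0.118,-0.11,0,0,-0.0188,0.228,0.118,-0.11,0,0,-0.0188,0,0,0,0,0,0], "claw": 0.8, "newtons": 30}}

```text
t: 0.9
position: [0.4727, -0.3432, 0.1078]
ee_rot: [-0.001, 1.0, 0.006, -0.002]
contact_force: [-0.4, 0.3, -0.5]
opening: 0.0681
```

```bash
cat >> h.py <<'E'
def st():
    o=robot.get_obs(); q=o["ee_rot"]; M=R.from_quat([q[1],q[2],q[3],q[0]]).as_matrix()
    print("t",round(o["t"],2),"pos",o["position"].round(4),"yaw",np.degrees(np.arctan2(M[1,0],M[0,0])).round(2),"z",M[:,2].round(4),"F",o["contact_force"].round(1),"T",o["wrist_torque"].round(2),"op",round(o["opening"],4),"q",o["qpos"].round(2))
    return o,M
E
python3 -c "
from h import *
st()"
```

```text
t 0.9 pos [ 0.4727 -0.3432  0.1078] yaw 0.69 z [-0.0048  0.0023 -1.    ] F [-0.4  0.3 -0.5] T [-0.03  0.01  0.01] op 0.0681 q [-0.63  0.27 -0.14  1.17 -0.    2.5 ]
```

{"fn": "arm_command", "kwargs": {"rows": [-0.037,-0.04,-0.19,0,0,0.004,0,0,-0.19,0,0,0,0,0,0,0,0,0,0,0,0,0,0,0]}}

```text
t: 1.3
position: [0.4669, -0.3485, 0.0492]
ee_rot: [-0.001, 1.0, 0.015, -0.003]
contact_force: [0.0, -0.6, 0.1]
opening: 0.0683
```

```bash
python3 -c "
from h import *
st()
b=robot.snapshot('side');a=robot.snapshot('top')
cv2.imwrite('pics/c1.png',np.hstack([tile(b,275,385,5),tile(a,416,236,7)]))"
```

```text
t 1.3 pos [ 0.4669 -0.3485  0.0492] yaw 1.68 z [-0.007   0.0026 -1.    ] F [ 0.  -0.6  0.1] T [-0.05 -0.03 -0.07] op 0.0683 q [-0.64  0.3  -0.23  1.05 -0.    2.47]
```

View pics/c1.png

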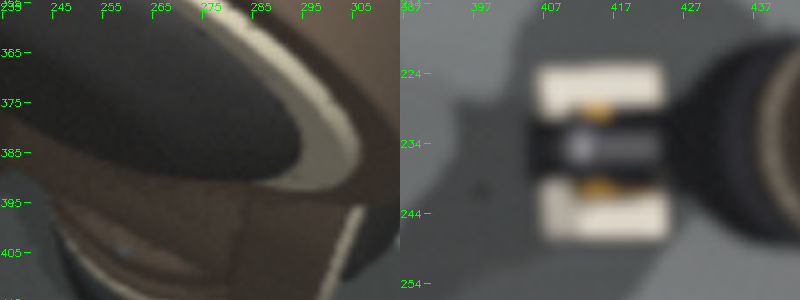

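{"fn": "arm_command", "kwargs": {"rows": [0,0,-0.12,-0.0008,-0.0022,0,0,0,-0.1,0,0,0,0,0,-0.05,0,0,0,0,0,0,0,0,0]}}

```text
t: 1.8
position: [0.4699, -0.352, 0.0151]
ee_rot: [0.004, 1.0, 0.014, 0.005]
contact_force: [0.3, 0.4, 0.5]
opening: 0.0682
```

```bash
python3 -c "
from h import *
st()"
```

```text
t 1.8 pos [ 0.4699 -0.352   0.0151] yaw 1.59 z [ 0.0093 -0.0069 -0.9999] F [0.3 0.4 0.5] T [ 0.02 -0.02  0.05] op 0.0682 q [-0.64  0.32 -0.29  0.96  0.    2.47]
```

{"fn": "arm_command", "kwargs": {"rows": [0,0,0,0,0,0]}}

```text
t: 1.9
position: [0.4704, -0.3524, 0.0163]
ee_rot: [0.004, 1.0, 0.014, 0.005]
contact_force: [-0.0, 0.8, 0.7]
opening: 0.0683
```

{"fn": "arm_command", "kwargs": {"rows": [0,0,0,0,0,0]}}

```text
t: 2.0
position: [0.4707, -0.3528, 0.0172]
ee_rot: [0.004, 1.0, 0.014, 0.006]
contact_force: [0.2, -0.0, 0.6]
opening: 0.0684
```

```bash
python3 -c "
from h import *
st()"
```

```text
t 2.0 pos [ 0.4707 -0.3528  0.0172] yaw 1.58 z [ 0.0112 -0.0085 -0.9999] F [ 0.2 -0.   0.6] T [ 0.01 -0.04  0.01] op 0.0684 q [-0.64  0.31 -0.28  0.96 -0.    2.47]
```

{"fn": "arm_command", "kwargs": {"rows": [-0.025,0.025,-0.06,0.0027,0.0036,0]}}

```text
t: 2.1
position: [0.4682, -0.35, 0.01]
ee_rot: [0.001, 1.0, 0.014, 0.001]
contact_force: [0.1, 0.5, -0.7]
opening: 0.0683
```

{"fn": "arm_command", "kwargs": {"rows": [0,0,0,0,0,0]}}

```text
t: 2.2
position: [0.4673, -0.3493, 0.009]
ee_rot: [0.0, 1.0, 0.014, 0.0]
contact_force: [-1.1, 0.7, -0.1]
opening: 0.0684
```

```bash
python3 -c "
from h import *
st()"
```

```text
t 2.2 pos [ 0.4673 -0.3493  0.009 ] yaw 1.58 z [ 6.e-04 -5.e-04 -1.e+00] F [-1.1  0.7 -0.1] T [ 0.03 -0.01  0.04] op 0.0684 q [-0.64  0.32 -0.29  0.96 -0.    2.47]
```

{"fn": "arm_command", "kwargs": {"rows": [0,0,-0.005,0,0,0,0,0,0,0,0,0,0,0,0,0,0,0,0,0,0,0,0,0,0,0,0,0,0,0,0,0,0,0,0,0], "claw": 0, "newtons": 40}}

```text
t: 2.8
position: [0.4675, -0.3492, 0.0083]
ee_rot: [0.0, 1.0, 0.014, 0.0]
contact_force: [0.7, -0.2, -0.1]
opening: 0.0287
```

```bash
python3 -c "
from h import *
st()"
```

```text
t 2.8 pos [ 0.4675 -0.3492  0.0083] yaw 1.59 z [ 8.e-04 -5.e-04 -1.e+00] F [ 0.7 -0.2 -0.1] T [ 0.05  0.05 -0.03] op 0.0287 q [-0.64  0.32 -0.29  0.95  0.    2.47]
```

{"fn": "arm_command", "kwargs": {"rows": [0,0,0.25,0,0,0,0,0,0.25,0,0,0,0,0,0.25,0,0,0,0.072,0.269,0,0,0,0.0123,0.072,0.269,0,0,0,0.0123,0.072,0.269,0,0,0,0.0123,0.072,0.269,0,0,0,0.0123,0.072,0.269,0,0,0,0.0123,0.072,0.269,0,0,0,0.0123,0.072,0.269,0,0,0,0.0123,0.072,0.269,0,0,0,0.0123,0.072,0.269,0,0,0,0.0123,0.072,0.269,0,0,0,0.0123,0.072,0.269,0,0,0,0.0123,0,0,0,0,0,0,0,0,0,0,0,0]}}

```text
t: 4.4
position: [0.5858, 0.1128, 0.1226]
ee_rot: [-0.0, 0.973, 0.231, -0.0]
contact_force: [-0.2, -0.5, -0.6]
opening: 0.0286
```

```bash
python3 -c "
from h import *
st()"
```

```text
t 4.4 pos [0.5858 0.1128 0.1226] yaw 26.73 z [-4.e-04 -0.e+00 -1.e+00] F [-0.2 -0.5 -0.6] T [-0.04  0.01 -0.01] op 0.0286 q [ 0.19  0.28 -0.09  1.2   0.    2.87]
```

{"fn": "arm_command", "kwargs": {"rows": [0.071,0.145,-0.1,0,0,0.0083,0,0,-0.2,0,0,0,0,0,-0.05,0,0,0,0,0,0,0,0,0,0,0,0,0,0,0]}}

```text
t: 4.9
position: [0.5963, 0.1306, 0.0703]
ee_rot: [0.0, 0.97, 0.241, -0.0]
contact_force: [0.8, -0.0, -0.0]
opening: 0.029
```

```bash
python3 -c "
from h import *
st()
b=robot.snapshot('side');a=robot.snapshot('top')
cv2.imwrite('pics/top_p.png',a);cv2.imwrite('pics/side_p.png',b)
cv2.imwrite('pics/c2.png',np.hstack([tile(b,288,185,5,400,400),tile(a,250,188,5,400,400)]))"
```

```text
t 4.9 pos [0.5963 0.1306 0.0703] yaw 27.92 z [ 1.e-04 -8.e-04 -1.e+00] F [ 0.8 -0.  -0. ] T [0.03 0.01 0.05] op 0.029 q [ 0.22  0.33 -0.14  1.1  -0.    2.87]
```

View pics/c2.png

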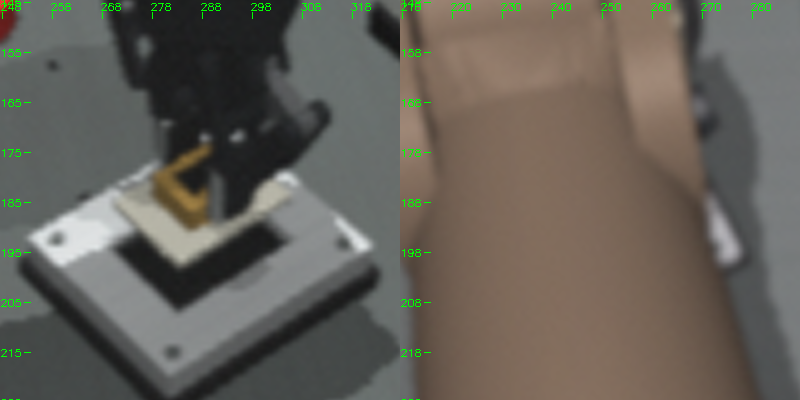

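```bash
python3 -c "
from h import *
def w(t,z): return ray('side',248+t[0]/5-.5,145+t[1]/5-.5,z)[:2]
L,F,Rr=[w(t,.068) for t in((115,198),(181,256),(295,188))]
print('carrier',L.round(4),F.round(4),Rr.round(4),'mid LR',((L+Rr)/2).round(4),np.hypot(*(F-L)),np.hypot(*(Rr-F)))
for a,b in((L,F),(F,Rr)): print(np.degrees(np.arctan2(*(b-a)[::-1])))
F2,R2=[w(t,.03) for t in((178,311),(290,241))]
print('pocket F,R',F2,R2)
ex=lambda c,yaw,s:[(c+np.array([np.cos(yaw)*a*s[0]-np.sin(yaw)*b*s[1],np.sin(yaw)*a*s[0]+np.cos(yaw)*b*s[1]])/2).round(4) for a,b in((-1,1),(-1,-1),(1,-1),(1,1))]
print('exp carrier',ex(np.array([.5963,.1306]),np.radians(28.1),(.07,.05)))
print('exp pocket',ex(np.array([.5965,.1346]),np.radians(28.1),(.074,.054)))
for nm,c,z,s in(('c',(.5963,.1306),.068,(.07,.05)),('p',(.5965,.1346),.03,(.074,.054))):
  print(nm,[((proj('side',[*p,z])-[248,145]+.5)*5).round(0) for p in ex(np.array(c),np.radians(28.1),s)])
"
```

```text
carrier [0.5542 0.1363] [0.5779 0.0951] [0.6404 0.1271] mid LR [0.5973 0.1317] 0.04751337587843829 0.07027883457029308
-60.19673800038266
27.097104072308085
pocket F,R [0.57698618 0.092807  ] [0.64057921 0.12625544]
exp carrier [array([0.5537, 0.1362]), array([0.5772, 0.0921]), array([0.6389, 0.125 ]), array([0.6154, 0.1691])]
exp pocket [array([0.5511, 0.141 ]), array([0.5766, 0.0934]), array([0.6419, 0.1282]), array([0.6164, 0.1758])]
c [array([114., 198.]), array([181., 261.]), array([293., 192.]), array([225., 132.])]
p [array([107., 244.]), array([177., 310.]), array([292., 238.]), array([221., 175.])]
```

{"fn": "arm_command", "kwargs": {"rows": [0,0.023,-0.1,0,0,0.001,0,0,-0.06,0,0,0,0,0,0,0,0,0,0,0,0,0,0,0]}}

```text
t: 5.4
position: [0.5979, 0.1342, 0.047]
ee_rot: [0.0, 0.97, 0.243, 0.002]
contact_force: [-0.1, 0.2, 0.4]
opening: 0.0291
```

```bash
python3 -c "
from h import *
st()
cv2.imwrite('pics/c3.png',tile(robot.snapshot('side'),288,190,8,720,560))"
```

```text
t 5.4 pos [0.5979 0.1342 0.047 ] yaw 28.07 z [ 4.9e-03  3.0e-04 -1.0e+00] F [-0.1  0.2  0.4] T [-0.1  -0.07  0.02] op 0.0291 q [ 0.22  0.34 -0.17  1.05 -0.    2.87]
```

View pics/c3.png

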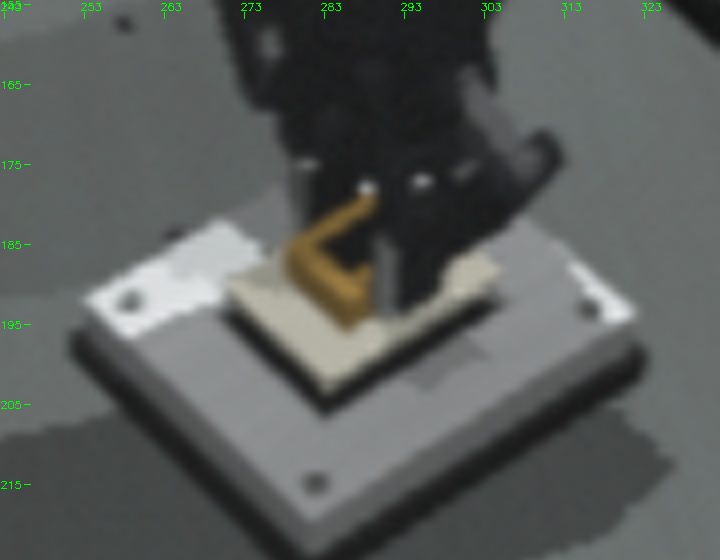

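{"fn": "arm_command", "kwargs": {"rows": [-0.012,-0.002,-0.035,0,0.0017,0,0,0,0,0,0,0]}}

```text
t: 5.65
position: [0.596, 0.134, 0.0416]
ee_rot: [-0.0, 0.97, 0.243, -0.0]
contact_force: [0.4, -0.2, -1.2]
opening: 0.0289
```

{"fn": "arm_command", "kwargs": {"rows": [0,0,-0.02,0,0,0,0,0,0,0,0,0]}}

```text
t: 5.85
position: [0.5961, 0.134, 0.0385]
ee_rot: [-0.0, 0.97, 0.243, -0.0]
contact_force: [0.1, 0.4, -1.2]
opening: 0.0288
```

```bash
python3 -c "
from h import *
st()"
```

```text
t 5.85 pos [0.5961 0.134  0.0385] yaw 28.09 z [-4.e-04  4.e-04 -1.e+00] F [ 0.1  0.4 -1.2] T [ 0.02  0.02 -0.04] op 0.0288 q [ 0.22  0.35 -0.18  1.04  0.    2.87]
```

{"fn": "arm_command", "kwargs": {"rows": [0,0,-0.02,0,0,0,0,0,0,0,0,0]}}

```text
t: 6.05
position: [0.5963, 0.134, 0.0354]
ee_rot: [-0.0, 0.97, 0.243, -0.0]
contact_force: [0.4, 0.2, -1.6]
opening: 0.0285
```

{"fn": "arm_command", "kwargs": {"rows": [0,0,-0.02,0,0,0,0,0,0,0,0,0]}}

```text
t: 6.25
position: [0.5967, 0.1341, 0.0326]
ee_rot: [-0.0, 0.97, 0.243, 0.001]
contact_force: [-0.3, -0.4, -1.1]
opening: 0.0293
```

{"fn": "arm_command", "kwargs": {"rows": [-0.003,0,-0.008,0,0,0,0,0,0,0,0,0]}}

```text
t: 6.45
position: [0.5968, 0.1342, 0.0326]
ee_rot: [-0.0, 0.97, 0.243, 0.001]
contact_force: [0.1, 0.1, -0.9]
opening: 0.0288
```

{"fn": "arm_command", "kwargs": {"rows": [0,0,0,0,0,0,0,0,0,0,0,0,0,0,0,0,0,0,0,0,0,0,0,0], "claw": 0.6}}

```text
t: 6.85
position: [0.5968, 0.1342, 0.0325]
ee_rot: [-0.0, 0.97, 0.243, 0.001]
contact_force: [0.6, 0.2, 0.2]
opening: 0.0509
```

{"fn": "arm_command", "kwargs": {"rows": [0,0,0.1,0,0,0,0,0,0.3,0,0,0,0,0,0.3,0,0,0,0,0,0,0,0,0]}}

```text
t: 7.25
position: [0.5945, 0.1337, 0.1384]
ee_rot: [-0.0, 0.97, 0.243, -0.001]
contact_force: [0.0, -0.5, 0.7]
opening: 0.0513
```

```bash
python3 -c "
from h import *
st()
cv2.imwrite('pics/c4.png',tile(robot.snapshot('side'),288,190,8,720,560))"
```

```text
t 7.25 pos [0.5945 0.1337 0.1384] yaw 28.08 z [-2.8e-03 -2.0e-04 -1.0e+00] F [ 0.  -0.5  0.7] T [ 0.01 -0.04  0.05] op 0.0513 q [ 0.22  0.3  -0.02  1.25  0.    2.87]
```

View pics/c4.png

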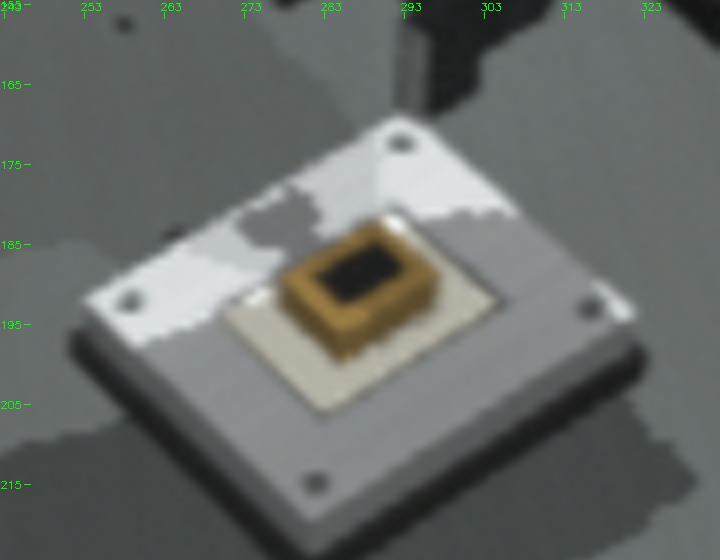

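{"fn": "arm_command", "kwargs": {"rows": [-0.096,0.124,0,0,0,0.045,-0.096,0.124,0,0,0,0.045,-0.096,0.124,0,0,0,0.045,-0.096,0.124,0,0,0,0.045,-0.096,0.124,0,0,0,0.045,-0.096,0.124,0,0,0,0.045,-0.096,0.124,0,0,0,0.045,-0.096,0.124,0,0,0,0.045,-0.096,0.124,0,0,0,0.045,-0.096,0.124,0,0,0,0.045,-0.096,0.124,0,0,0,0.045,-0.096,0.124,0,0,0,0.045,0,0,0,0,0,0.045,0,0,0,0,0,0.045,0,0,0,0,0,0.045,0,0,0,0,0,0.045,0,0,0,0,0,0.045,0,0,0,0,0,0.045,0,0,0,0,0,0.045,0,0,0,0,0,0.045], "claw": 0.6}}

```text
t: 9.3
position: [0.4013, 0.3571, 0.1047]
ee_rot: [0.005, -0.146, 0.989, -0.016]
contact_force: [-0.3, -0.4, 0.2]
opening: 0.0515
```

```bash
cat > kn.py <<'E'
from fit import *
st()
P=[cyl(.025,0,.024),box(.04,.014,.024,.05)]
def m(n,im,u,v,r,th):
    i,o=up(im,u,v,r); h=cv2.cvtColor(i,cv2.COLOR_BGR2HSV)
    return n,blob((i.max(2)<th)|((h[...,0]>18)&(h[...,0]<35)&(h[...,1]>90)&(h[...,2]>60))),o
I={n:cv2.imread(f"pics/{n}0.png") for n in("top","side")}
for th in(60,68,76,84,90):
    A=m("top",I["top"],172,248,13,th);B=m("side",I["side"],209,143,14,th)
    for M in([A],[B],[A,B]):
        x,s=fit(P,M,[.422,.357,.6]); print(th,x.round(4),np.degrees(x[2]).round(1),np.round(s,3))
f=lambda n,x0,y0,t:ray(n,x0+t[0]/8-.5,y0+t[1]/8-.5,.05)[:2]
for n,x0,y0,a,b in(("side",184,124,(197,96),(242,72)),("top",146,228,(180,157),(150,103))):
    p,q=f(n,x0,y0,a),f(n,x0,y0,b); print(n,p.round(4),q.round(4),np.degrees(np.arctan2(*(q-p)[::-1])))
E
python3 kn.py
```

```text
t 9.3 pos [0.4013 0.3571 0.1047] yaw -163.16 z [ 0.0147 -0.0303 -0.9994] F [-0.3 -0.4  0.2] T [ 0.02  0.04 -0.02] op 0.0515 q [ 0.74  0.19 -0.25  1.15 -0.03  0.45]
60 [0.4242 0.3552 0.3784] 21.7 [0.43]
60 [0.4214 0.3575 0.7395] 42.4 [0.908]
60 [0.4214 0.3578 0.7109] 40.7 [0.427 0.908]
68 [0.4233 0.3571 0.1911] 10.9 [0.774]
68 [0.4215 0.3569 0.6231] 35.7 [0.937]
68 [0.4218 0.357  0.6015] 34.5 [0.772 0.936]
76 [0.4213 0.3575 0.2856] 16.4 [0.851]
76 [0.4213 0.356  0.5052] 28.9 [0.964]
76 [0.4214 0.3563 0.4886] 28.0 [0.848 0.964]
84 [0.4213 0.3569 0.1583] 9.1 [0.911]
84 [0.4214 0.356  0.47  ] 26.9 [0.97]
84 [0.4214 0.356  0.4401] 25.2 [0.909 0.97 ]
90 [0.421  0.3565 0.4139] 23.7 [0.952]
90 [0.4215 0.3558 0.4198] 24.1 [0.946]
90 [0.4212 0.3561 0.4093] 23.5 [0.952 0.943]
side [0.4227 0.3575] [0.4389 0.3672] 30.824051127874764
top [0.4205 0.3564] [0.4389 0.3675] 31.012434386347802
```

{"fn": "arm_command", "kwargs": {"rows": [0.07,0,0,0.005,0.0024,0.037,0.063,0,0,0.0047,0.0023,0.036,0,0,0,0,0,0,0,0,0,0,0,0], "claw": 0.5}}

```text
t: 9.7
position: [0.4187, 0.3552, 0.099]
ee_rot: [-0.002, -0.263, 0.965, -0.001]
contact_force: [-0.1, 0.2, -0.9]
opening: 0.0429
```

```bash
python3 -c "
from h import *
st()
b=robot.snapshot('side')
cv2.imwrite('pics/c5.png',tile(b,209,135,8,720,560))"
```

```text
t 9.7 pos [0.4187 0.3552 0.099 ] yaw -149.5 z [-0.0035 -0.0024 -1.    ] F [-0.1  0.2 -0.9] T [ 0.01 -0.02 -0.03] op 0.0429 q [ 0.7   0.21 -0.24  1.13  0.    0.17]
```

View pics/c5.png

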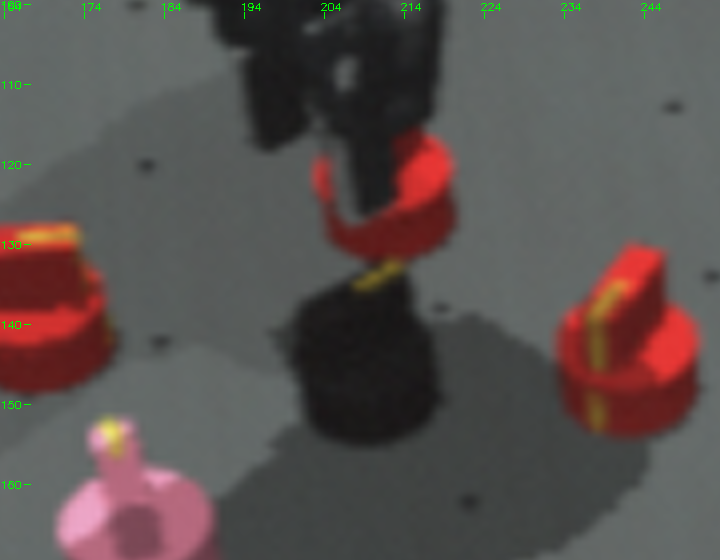

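{"fn": "arm_command", "kwargs": {"rows": [0.017,0.008,-0.15,0.0008,-0.0011,0,0,0,-0.15,0,0,0,0,0,-0.06,0,0,0,0,0,0,0,0,0,0,0,0,0,0,0]}}

```text
t: 10.25
position: [0.4194, 0.3568, 0.0435]
ee_rot: [-0.0, -0.261, 0.965, -0.0]
contact_force: [0.0, 0.1, 0.4]
opening: 0.0429
```

```bash
python3 -c "
from h import *
st()"
```

```text
t 10.25 pos [0.4194 0.3568 0.0435] yaw -149.8 z [-1.e-04 -8.e-04 -1.e+00] F [0.  0.1 0.4] T [ 0.01  0.03 -0.01] op 0.0429 q [ 0.71  0.24 -0.32  1.01 -0.    0.18]
```

{"fn": "arm_command", "kwargs": {"rows": [0.013,0,-0.07,0,0,0,0,0,0,0,0,0,0,0,0,0,0,0]}}

```text
t: 10.55
position: [0.4224, 0.3578, 0.0342]
ee_rot: [0.001, -0.26, 0.966, 0.0]
contact_force: [-0.5, -0.2, 0.4]
opening: 0.0427
```

```bash
python3 -c "
from h import *
st()"
```

```text
t 10.55 pos [0.4224 0.3578 0.0342] yaw -149.82 z [ 0.0024  0.0012 -1.    ] F [-0.5 -0.2  0.4] T [-0.   -0.02  0.03] op 0.0427 q [ 0.7   0.25 -0.33  0.99 -0.    0.18]
```

{"fn": "arm_command", "kwargs": {"rows": [-0.007,-0.008,-0.02,-0.0004,0.0008,0,0,0,0,0,0,0]}}

```text
t: 10.75
position: [0.4216, 0.3567, 0.0316]
ee_rot: [0.0, -0.26, 0.966, 0.0]
contact_force: [-0.2, -0.0, 0.3]
opening: 0.0426
```

{"fn": "arm_command", "kwargs": {"rows": [0,0,0,0,0,0,0,0,0,0,0,0,0,0,0,0,0,0,0,0,0,0,0,0,0,0,0,0,0,0,0,0,0,0,0,0], "claw": 0, "newtons": 60}}

```text
t: 11.35
position: [0.4218, 0.3567, 0.0319]
ee_rot: [0.0, -0.26, 0.966, 0.0]
contact_force: [-0.3, 0.4, -0.1]
opening: 0.0124
```

```bash
python3 -c "
from h import *
st()"
```

```text
t 11.35 pos [0.4218 0.3567 0.0319] yaw -149.85 z [ 7.e-04  7.e-04 -1.e+00] F [-0.3  0.4 -0.1] T [ 0.01 -0.04 -0.01] op 0.0124 q [ 0.7   0.25 -0.33  0.99  0.    0.18]
```

{"fn": "arm_command", "kwargs": {"rows": [0,0,0.25,0,0,0,0,0,0.25,0,0,0,0,0,0.25,0,0,0,0.073,-0.261,0,0,0,0,0.073,-0.261,0,0,0,0,0.073,-0.261,0,0,0,0,0.073,-0.261,0,0,0,0,0.073,-0.261,0,0,0,0,0.073,-0.261,0,0,0,0,0.073,-0.261,0,0,0,0,0.073,-0.261,0,0,0,0,0.073,-0.261,0,0,0,0,0.073,-0.261,0,0,0,0,0.073,-0.261,0,0,0,0,0,0,0,0,0,0,0,0,0,0,0,0]}}

```text
t: 12.95
position: [0.5434, -0.0915, 0.1489]
ee_rot: [0.002, -0.262, 0.965, -0.001]
contact_force: [-0.0, 0.8, 0.3]
opening: 0.0129
```

```bash
python3 -c "
from h import *
st()"
```

```text
t 12.95 pos [ 0.5434 -0.0915  0.1489] yaw -149.64 z [ 0.0045  0.     -1.    ] F [-0.   0.8  0.3] T [0.04 0.02 0.  ] op 0.0129 q [-0.17  0.18 -0.15  1.23  0.   -0.7 ]
```

{"fn": "arm_command", "kwargs": {"rows": [0.061,-0.146,-0.1,0,0.0014,-0.004,0,0,-0.15,0,0,0,0,0,0,0,0,0,0,0,0,0,0,0]}}

```text
t: 13.35
position: [0.5526, -0.1107, 0.1117]
ee_rot: [0.001, -0.257, 0.966, 0.0]
contact_force: [-0.2, 0.3, 0.1]
opening: 0.0127
```

```bash
python3 -c "
from h import *
st()
b=robot.snapshot('side')
cv2.imwrite('pics/side_v.png',b)
cv2.imwrite('pics/c6.png',tile(b,292,270,7,700,590))"
```

```text
t 13.35 pos [ 0.5526 -0.1107  0.1117] yaw -150.17 z [ 1.1e-03  5.0e-04 -1.0e+00] F [-0.2  0.3  0.1] T [ 0.02 -0.08  0.02] op 0.0127 q [-0.2   0.22 -0.19  1.16  0.   -0.72]
```

View pics/c6.png

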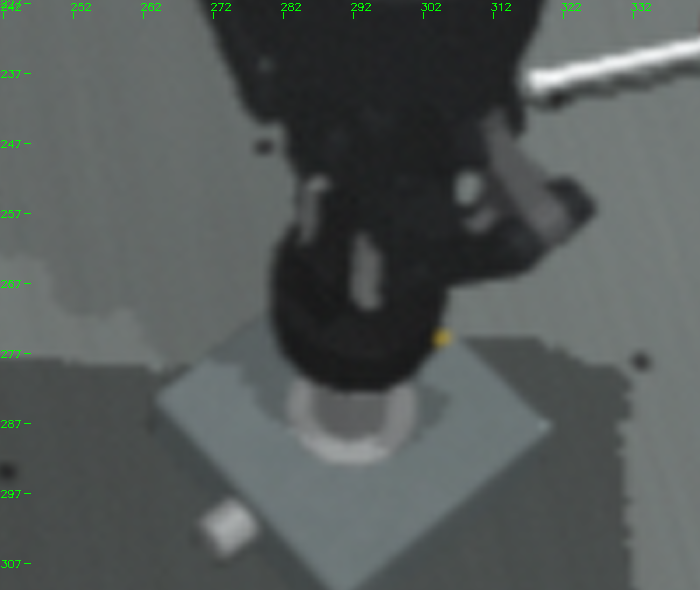

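```bash
python3 -c "
from h import *
C=np.array([.5526,-.1107])
a=np.linspace(0,2*np.pi,200)
for z in(.0797,.1037):
  p=proj('side',np.c_[C[0]+.025*np.cos(a),C[1]+.025*np.sin(a),0*a+z]); p=(p-[242,228]+.5)*7
  print(p.min(0),p.max(0))
p=(proj('side',np.c_[.5526+.012*np.cos(a),-.1134+.012*np.sin(a),0*a+.03])-[252,258]+.5)*5
print('shaft base exp in m2 tile (x, y+300)',p.min(0),p.max(0))
p=(proj('side',np.c_[.5526+.012*np.cos(a),-.1134+.012*np.sin(a),0*a+.06])-[252,258]+.5)*5
print('shaft top',p.min(0),p.max(0))
i=cv2.imread('pics/side_v.png'); print('x0,y0 tile',int(292-50),int(270-590/14))
g=tile(i,292,270,7,700,590).max(2).astype(int)
print(g[315,255:290:2],g[315,430:470:2]); print(g[375:410:2,350])
"
```

```text
[268.39646236 232.94542243] [445.45679968 389.5789277 ]
[270.09536622 188.99670047] [451.68592181 347.86203693]
shaft base exp in m2 tile (x, y+300) [171.99761905 109.87598199] [229.83490674 162.22209351]
shaft top [174.37663303  74.72051832] [233.98336665 128.00866652]
x0,y0 tile 242 227
[99 98 98 96 91 85 78 69 59 50 43 36 31 30 30 30 31 32] [ 33  34  34  37  46  57  71  84  97 103 108 113 116 117 118 119 119 118
 119 120]
[29 27 26 26 28 29 33 44 57 72 85 93 95 94 94 95 94 94]
```

{"fn": "arm_command", "kwargs": {"rows": [0,-0.022,-0.05,0,0,-0.003,0,0,-0.04,0,0,0,0,0,0,0,0,0]}}

```text
t: 13.7
position: [0.5533, -0.1127, 0.0995]
ee_rot: [0.002, -0.254, 0.967, -0.0]
contact_force: [-0.3, -0.3, -0.5]
opening: 0.0127
```

```bash
python3 -c "
from h import *
st()"
```

```text
t 13.7 pos [ 0.5533 -0.1127  0.0995] yaw -150.6 z [ 3.8e-03  1.0e-04 -1.0e+00] F [-0.3 -0.3 -0.5] T [ 0.01 -0.04 -0.02] op 0.0127 q [-0.2   0.23 -0.21  1.13  0.   -0.71]
```

{"fn": "arm_command", "kwargs": {"rows": [-0.005,-0.008,-0.02,0,0.0012,0,0,0,0,0,0,0]}}

```text
t: 13.9
position: [0.5525, -0.1138, 0.0966]
ee_rot: [0.0, -0.254, 0.967, -0.0]
contact_force: [0.4, -0.2, -0.7]
opening: 0.0127
```

{"fn": "arm_command", "kwargs": {"rows": [0,0,-0.02,0,0,0,0,0,0,0,0,0]}}

```text
t: 14.1
position: [0.5527, -0.114, 0.0936]
ee_rot: [0.0, -0.254, 0.967, -0.0]
contact_force: [-0.6, -0.3, -1.1]
opening: 0.0124
```

```bash
python3 -c "
from h import *
st()"
```

```text
t 14.1 pos [ 0.5527 -0.114   0.0936] yaw -150.6 z [ 4.e-04 -1.e-04 -1.e+00] F [-0.6 -0.3 -1.1] T [0.05 0.08 0.06] op 0.0124 q [-0.2   0.23 -0.21  1.12  0.   -0.72]
```

{"fn": "arm_command", "kwargs": {"rows": [0,0,-0.02,0,0,0,0,0,0,0,0,0]}}

```text
t: 14.3
position: [0.5527, -0.114, 0.0904]
ee_rot: [0.0, -0.254, 0.967, -0.0]
contact_force: [-0.2, -0.6, -1.1]
opening: 0.0128
```

{"fn": "arm_command", "kwargs": {"rows": [-0.001,0,-0.02,0,0,0,0,0,0,0,0,0]}}

```text
t: 14.5
position: [0.5526, -0.1141, 0.0871]
ee_rot: [0.0, -0.254, 0.967, -0.0]
contact_force: [-1.0, 0.5, -0.5]
opening: 0.0124
```

```bash
python3 -c "
from h import *
st()"
```

```text
t 14.5 pos [ 0.5526 -0.1141  0.0871] yaw -150.61 z [ 6.e-04 -1.e-04 -1.e+00] F [-1.   0.5 -0.5] T [ 0.02  0.04 -0.06] op 0.0124 q [-0.2   0.24 -0.22  1.11  0.   -0.72]
```

{"fn": "arm_command", "kwargs": {"rows": [0,0.001,-0.02,0,0,0,0,0,0,0,0,0,0,0,-0.02,0,0,0,0,0,0,0,0,0]}}

```text
t: 14.9
position: [0.5525, -0.1139, 0.0805]
ee_rot: [0.0, -0.254, 0.967, -0.0]
contact_force: [0.5, 0.3, -0.5]
opening: 0.0122
```

{"fn": "arm_command", "kwargs": {"rows": [0,0.002,-0.02,0,0,0,0,0,0,0,0,0]}}

```text
t: 15.1
position: [0.5526, -0.1135, 0.0773]
ee_rot: [0.0, -0.254, 0.967, -0.0]
contact_force: [0.0, -0.3, -0.7]
opening: 0.0129
```

{"fn": "arm_command", "kwargs": {"rows": [0,0,-0.014,0,0,0,0,0,0,0,0,0]}}

```text
t: 15.3
position: [0.5526, -0.1136, 0.0749]
ee_rot: [0.0, -0.254, 0.967, -0.0]
contact_force: [-0.7, 1.5, -0.5]
opening: 0.0126
```

```bash
python3 -c "
from h import *
st()"
```

```text
t 15.3 pos [ 0.5526 -0.1136  0.0749] yaw -150.61 z [ 6.e-04 -1.e-04 -1.e+00] F [-0.7  1.5 -0.5] T [-0.06 -0.03 -0.01] op 0.0126 q [-0.2   0.24 -0.24  1.08  0.   -0.72]
```

{"fn": "arm_command", "kwargs": {"rows": [0,0,-0.012,0,0,0,0,0,0,0,0,0]}}

```text
t: 15.5
position: [0.5528, -0.1136, 0.0736]
ee_rot: [0.001, -0.254, 0.967, -0.0]
contact_force: [-0.6, 0.3, 3.6]
opening: 0.0126
```

{"fn": "arm_command", "kwargs": {"rows": [0,0,-0.012,0,0,0]}}

```text
t: 15.6
position: [0.5529, -0.1136, 0.0723]
ee_rot: [0.001, -0.254, 0.967, -0.0]
contact_force: [-2.0, 0.2, 4.1]
opening: 0.0129
```

{"fn": "arm_command", "kwargs": {"rows": [0,0,-0.015,0,0,0]}}

```text
t: 15.7
position: [0.5529, -0.1136, 0.0705]
ee_rot: [0.001, -0.254, 0.967, -0.0]
contact_force: [-2.6, 0.2, 5.5]
opening: 0.0124
```

```bash
python3 -c "
from h import *
st()"
```

```text
t 15.7 pos [ 0.5529 -0.1136  0.0705] yaw -150.61 z [ 2.3e-03 -4.0e-04 -1.0e+00] F [-2.6  0.2  5.5] T [ 0.07  0.57 -0.02] op 0.0124 q [-0.2   0.24 -0.25  1.07  0.   -0.72]
```

{"fn": "arm_command", "kwargs": {"rows": [-0.003,0,-0.018,0,0.0006,0]}}

```text
t: 15.8
position: [0.5529, -0.1136, 0.0684]
ee_rot: [0.001, -0.254, 0.967, -0.0]
contact_force: [-0.4, 0.6, 7.6]
opening: 0.0123
```

{"fn": "arm_command", "kwargs": {"rows": [-0.002,0,-0.018,0,0.0003,0]}}

```text
t: 15.9
position: [0.5529, -0.1136, 0.0664]
ee_rot: [0.001, -0.254, 0.967, -0.001]
contact_force: [-1.9, 0.7, 8.8]
opening: 0.0129
```

```bash
python3 -c "
from h import *
st()"
```

```text
t 15.9 pos [ 0.5529 -0.1136  0.0664] yaw -150.6 z [ 2.e-03 -6.e-04 -1.e+00] F [-1.9  0.7  8.8] T [0.23 0.58 0.01] op 0.0129 q [-0.2   0.25 -0.26  1.06 -0.   -0.72]
```

{"fn": "arm_command", "kwargs": {"rows": [-0.002,0,-0.018,0,0.0003,0]}}

```text
t: 16.0
position: [0.553, -0.1136, 0.0646]
ee_rot: [0.001, -0.254, 0.967, -0.001]
contact_force: [-2.8, 0.9, 9.2]
opening: 0.0127
```

{"fn": "arm_command", "kwargs": {"rows": [-0.002,0,-0.014,0,0.0003,0]}}

```text
t: 16.1
position: [0.553, -0.1136, 0.0638]
ee_rot: [0.001, -0.254, 0.967, -0.001]
contact_force: [-6.7, 1.5, 20.2]
opening: 0.0124
```

{"fn": "arm_command", "kwargs": {"rows": [-0.001,0,-0.012,0,0.0003,0]}}

```text
t: 16.2
position: [0.5531, -0.1136, 0.0638]
ee_rot: [0.002, -0.254, 0.967, -0.001]
contact_force: [-6.8, 1.2, 18.6]
opening: 0.0125
```

```bash
python3 -c "
from h import *
st()"
```

```text
t 16.2 pos [ 0.5531 -0.1136  0.0638] yaw -150.6 z [ 0.0035 -0.0011 -1.    ] F [-6.8  1.2 18.6] T [ 0.32  1.63 -0.05] op 0.0125 q [-0.2   0.25 -0.26  1.06 -0.   -0.72]
```

```bash
python3 -c "
from h import *
b=robot.snapshot('side')
for k in range(4): robot.snapshot('top')
st()
cv2.imwrite('pics/c7.png',np.hstack([tile(b,292,270,5,400,590),tile(b,288,190,5,400,590)]))"
```

```text
t 16.45 pos [ 0.553  -0.1136  0.0638] yaw -150.6 z [ 0.0035 -0.0011 -1.    ] F [-6.   2.5 14.8] T [ 0.29  1.32 -0.07] op 0.0125 q [-0.2   0.25 -0.26  1.06 -0.   -0.72]
```

View pics/c7.png

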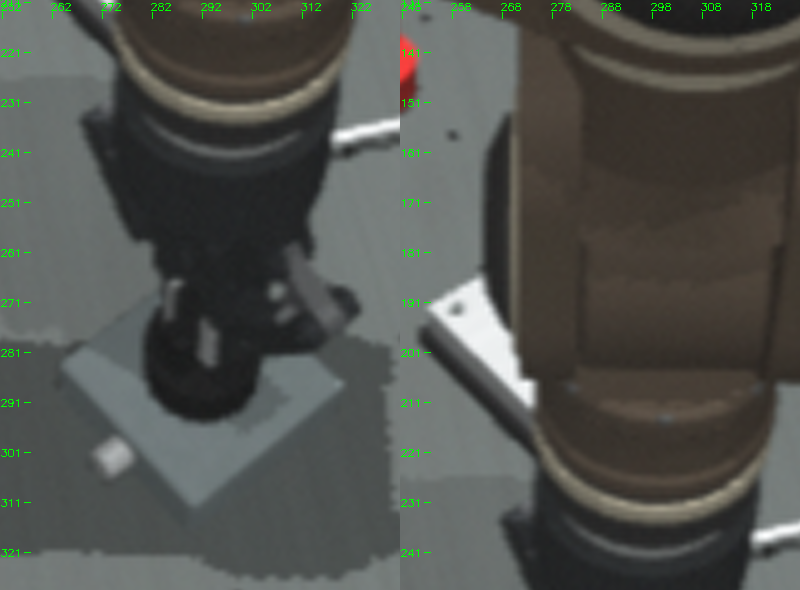

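```bash
python3 -c "
from h import *
for k in range(8): robot.snapshot('top')
o,_=st()
if o['contact_force'][2]>12: print(robot.job_done()); st()"
```

```text
t 16.85 pos [ 0.553  -0.1136  0.0638] yaw -150.6 z [ 0.0035 -0.0011 -1.    ] F [-5.8  1.4 15.2] T [0.29 1.29 0.  ] op 0.0123 q [-0.2   0.25 -0.26  1.06 -0.   -0.72]
the job is handed in; nothing more can be done
None
the job is handed in; nothing more can be done
```

I placed the carrier in the chuck pocket and let go of it. I then pushed the black knob onto the D-shaft and pressed it to the stop. I handed the job in at about 17 s with the gripper still holding the knob down.

- **Carrier:** the side view right after release showed it flush and square in the pocket. At hand-in the arm hid it from the side camera. I did not look at the last top images, so I did not check it again.
- **Knob fit:** it slid the full 18 mm without resistance, which means the flats matched. It touched down at a tool height of 73.8 mm.
- **Knob press:** the knob then travelled 10 mm to the stop. The press force peaked at about 20 N on reaching the stop and settled at about 15 N, holding steady for the last 0.4 s. About 6 N of sideways force and a tilt of about 0.2° remained.
- **Measuring disagreements:** fits to the knob's outline gave yaws from 9° to 42° depending on the threshold and view, so I used its yellow line, which gave 31° in both views. The valve tick read 23° by eye against 29° from the housing fit. I used about 29°, and the knob went on.
- **Bystanders:** I felt no contact with any of them, but I did not measure their positions again.

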